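Open the spring-loaded battery cap of a bench light source

TASK

The light source on the optics bench needs a new cell: unscrew its black battery cap (right-hand thread, anticlockwise seen from above, a bit more than one full turn), letting it rise as it turns and not pulling, pressing or forcing it against the thread. A spring under the cap throws it off when the thread lets go, so have it in the grip at that moment and keep hold of it, then set it down gently, open end down, on the floor of the blue tray and let go. Leave the two spare cells and the glass beaker as they stand.

Things in the scene. Friction and masses are not known exactly. Their poses are not given: they have to be found in the camera images.
- cap: Black ribbed plastic screw cap, round, 48 mm diameter, 64 mm high, about 60 g. Origin: centre of its open underside; z up along its axis. Upper 24 mm solid, below it a bore with three inward pins 4 mm above the rim that run in the thread. It starts screwed down, underside 81 mm above the bench. Grip it across its upper 40 mm.
- cap_top (a point): Centre of the cap's top (orange disc with a white mark), 64 mm above its underside. Turned anticlockwise the cap rises on a multi-start thread, somewhere between 5 and 25 mm per full turn: the exact lead must be felt. About 1 mm axial and 0.7 mm sideways play. All pins come free at once after 6.6 to 7.0 rad. Part-way it stays put when let go.
- lamp: Bench light source, fixed: blue base plate 110 x 100 mm, top 24 mm high; finned upright tube 50 mm in diameter up to a shoulder 80 mm above the bench; lens barrel on its -x side (axis 48 mm high, reaching 65 mm from the tube's axis); above the shoulder a threaded neck, 39 mm diameter. Origin: on the tube's axis, at bench height; z up.
- neck (a point): Centre of the top of the threaded neck, on the tube's (and cap's) axis, 117 mm above the bench. A brass plunger on a spring in the neck pushes the cap up along the axis: about 9 N with the cap screwed down, about 4 N when the thread lets go. It ends up standing 47 mm proud of the neck: lift the cap well clear of it.
- tray: Shallow blue plastic tray, fixed, 130 x 130 mm outside, 18 mm high, walls 4 mm, floor 4 mm thick (its upper face 4 mm above the bench). Origin: centre of its underside; x and y along its sides.
- cell_a: Spare green and brass cell standing upright, 26 mm diameter, 50 mm high; leave it. Origin: centre of its underside.
- cell_b: The other spare cell, same size; leave it. Origin: centre of its underside.
- beaker: Glass beaker standing upright, 70 mm diameter, 85 mm high; leave it. Origin: centre of its underside.

How it is judged (in metres and radians):
On the way, in this order (a step that is already met when the one before it is completed fails the run):
1. the cap is being unscrewed: risen 8 mm or more on its neck (z of cap in the frame of lamp above 0.089 m and horizontal distance between cap and lamp below 0.004 m), for 0.1 s.
2. the freed cap is in the grip, clear above the neck (z of cap in the frame of lamp above 0.118 m and contact force between cap and the fingers above 0.5 N and contact force between cap and lamp below 0.1 N), for 0.1 s.
At the end, for the whole second after the job is handed in: The cap stands upright, open end down, flat on the floor of the tray (underside within 4 mm of the floor, tilt under 0.1 rad, its centre within 45 mm of the tray's centre along both sides), at rest and let go (z of cap in the frame of tray between 0.001 and 0.008 m and x of cap in the frame of tray between -0.045 and 0.045 m and y of cap in the frame of tray between -0.045 and 0.045 m and angle between cap's own z axis and vertical below 0.1 rad and linear speed of cap below 0.02 m/s and contact force between cap and the fingers below 0.05 N); the robot touches nothing.
It fails at once if the cap is forced against the thread, neck, shoulder or plunger: the contact forces add up to more than 28 N (the spring alone makes 8 to 18 N of it) (contact force between cap and lamp above 28 N).
It fails at once if the cap flies or falls: it is clear above the neck's thread or above the tray without being in the grip (height (world z) of cap above 0.112 m and contact force between cap and the fingers below 0.02 N).
It fails at once if the cap touches the bench (contact force between cap and table above 0.1 N).
It fails at once if the cap is set down hard, with more than 30 N on the tray (contact force between cap and tray above 30 N).
It fails at once if a spare cell or the beaker is moved more than 15 mm or tipped (distance of any of cell_a, cell_b, beaker from where it was at the start of the episode above 0.015 m or angle between any of cell_a, cell_b, beaker's own z axis and vertical above 0.2 rad).
It also fails if it takes over 72 s, if anything falls off the work surface, if the arm or the gripper's body presses on something with over 40 N, if the wrist force passes 120 N, or if a joint passes its speed limit or range.

ROBOT

A 6-joint arm with a two-finger parallel gripper is mounted at the origin on the work surface. World frame = base frame: x ahead of the robot, y to its left, z up, the work surface at z = 0. Lengths are in m, angles in degrees, forces in N, time in s.
With the tool pointing down it reaches from about 0.325 to 0.85 m from the base axis. Payload 15.5 kg.
Tool frame: the origin (TCP) lies at the very end of the fingers, on their centre line; the grasp point (between the pads) lies 19 mm behind it; z points along the fingers, y is the line along which they close (so a half turn about z gives the same grasp; the last joint's range is limited). The gripper opens to 91 mm and grips with 3 to 60 N. Pads are 32 mm wide; open, the fingers measure 118 mm over their backs; the gripper's body (76 mm by 178 mm) begins 60 mm behind the grasp point.
Start: joints at [66.492, 28.281, 77.091, -0, 74.628, -5.472], TCP at [0.194, 0.594, 0.214] pointing down, gripper open.
Joint ranges: [-166.48, 166.48], [-47.26, 123.95], [12.59, 153.08], [-70.14, 250.14], [6.76, 159.57], [-176.63, 176.63]. Speed limits (degrees/s): [108.29, 108.29, 147.25, 172.46, 172.46, 172.46].

INTERFACE

Orientations are given as a 3x3 rotation matrix whose columns are the frame's x, y, z axes.
In Python, from plant import bot, optics, job, nets gives the robot as it stands. The module is installed in compiled form; this text tells all that it offers.
- The arm moves only by the tool jog_arm, never from a script. Its argument "steps" is a list of rows, each a list of 7 numbers: the shift along the world's x, y, z normalised to -1 to 1, where 1 is 20 mm, then the turn, a rotation vector about the world's x, y, z normalised to -1 to 1, where 1 is 360 degrees, then the finger opening in mm, from 0 to 91.2. A call has 1 to 20 rows; each row shifts and turns the commanded pose from where the row before left it; what a row does not reach is not made up. A row lasts 1/12 s, in which the tool goes at most 41.7 mm and 7.16 degrees, less where a joint would pass 70% of its speed; a pose out of reach is approached as far as the arm can. A call with a number of a shift or a turn outside -1 to 1 is refused whole. A call with a gripper value outside its range is refused whole. The fingers move at their own pace and stop on an object; "grip_force" is the grip in N (left out, the last holds). Time passes only in rows, so rows that do not move let the fingers close. It gives the time, the measured TCP pose, the force, the opening and the grip force at its end, in the units of the state.
- bot.get_obs(): the state, without advancing time (a new reading comes with each control period).
- optics.grab_frame(name): name is "scene" or "top"; returns a dict with "img" (400x640x3 uint8, red, green, blue), "intrinsics" (3x3 intrinsics, pixels), "camera_from_world" (4x4, takes a point from world to camera coordinates). Camera axes: x right, y up, looking along -z (the intrinsics and any distortion apply to the point x, -y, -z); pixel columns grow to the right and rows downward; lengths in m; the calibration is good to about 2 mm. A picture is of the moment at which its call begins. There is no depth.
- job.job_done(): hands the job in; it is judged then, once.
Trained networks look in the newest picture that a camera, given by its name, has taken for a name from the list of things; names that differ only in an ending like _2 or _b are one class to them, and where a whole thing is asked for, a point or a joint stands for the part that bears it (a point fixed in the world has none). Each returns a list of dicts, best first, with "confidence" (0 to 1); they miss things now and then, are a little off and sometimes report something else, mostly with a low value. They report only what shows in the picture. A call takes as long as a camera call.
- nets.silhouettes(camera, thing): "region" (400x640 bool, what is visible of it) and "centre" ([column, row] in pixels, amid what is visible of it).
- nets.pinpoint(camera, thing): "centre" ([column, row] in pixels: a listed point, or the origin of a listed thing).
The state is a dict: "time_s": time; "joint_pos": joint angles; "qvel": joint speeds; "joint_efforts": joint torques, N m; "ee_pos": TCP position; "orientation": TCP orientation; "contact_force": force on the tool from outside, world axes, zero at the start; "moment": the same for the moment, N m; "gripper_width": finger opening in m; "grip_force": force on a finger pad.
Only numpy, scipy, OpenCV 4.12 (cv2) and the standard library are available. Lean on these libraries where they do the work, as an engineer would, in place of code of your own. Each camera call takes 0.05 s, during which the arm holds its last target. There are 200 camera calls.

## Working session

There is one attempt and no reset: what is moved stays moved. The work goes in short steps, Python scripts to look and compute and a tool call to move; the robot and the scene stay as the last step left them, time stands still between calls to the robot, and variables do not carry over. Pictures are saved under pics/ and viewed, at most 10 in all, crops included, and the job is handed in when it is done.

Besides the shell and the picture viewer there is one more tool, called after "Emit:" as name([rows], argument=value, ...), one row to a line, values as JSON. jog_arm: Moves the arm, as the interface text tells. Scaled input: -1 to 1 covers 20 mm each way for a shift and 360 degrees each way for a turn. Its arguments: {"type":"object","properties":{"steps":{"type":"array"},"grip_force":{"type":"number"}},"required":["steps"]}

```bash
mkdir -p pics; cat > h.py <<'E'
import numpy as np,cv2
from plant import bot,optics,job,nets
def ray(f,px):
    K=f["intrinsics"];T=f["camera_from_world"];R=T[:3,:3];c=-R.T@T[:3,3]
    v=np.linalg.inv(K)@[px[0],px[1],1];d=R.T@(v*[1,-1,-1]);return c,d/np.linalg.norm(d)
def atz(f,px,z):
    c,d=ray(f,px);return c+d*(z-c[2])/d[2]
def tri(rs):
    A=0;b=0
    for c,d in rs:
        P=np.eye(3)-np.outer(d,d);A=A+P;b=b+P@c
    return np.linalg.solve(A,b)
E
python3 - <<'E'
from h import *
F={n:optics.grab_frame(n) for n in("scene","top")}
for n in F: cv2.imwrite(f"pics/{n}0.png",F[n]["img"][:,:,::-1])
Z=dict(cap_top=.145,neck=.117,lamp=0,tray=0,cell_a=0,beaker=0,cap=.081)
for t in Z:
    for n in F:
        for r in nets.pinpoint(n,t)[:3]:
            print(t,n,round(r["confidence"],2),np.round(r["centre"],1),atz(F[n],r["centre"],Z[t]).round(4))
o=bot.get_obs();print(o)
E
```

```text
cap_top scene 0.66 [253.1 115.3] [ 0.5581 -0.2554  0.145 ]
cap_top scene 0.5 [258.1 168.2] [ 0.6677 -0.098   0.145 ]
cap_top top 0.74 [435.7 197.3] [ 0.562  -0.2569  0.145 ]
cap_top top 0.52 [319.8 161.5] [ 0.6739 -0.0107  0.145 ]
neck scene 0.68 [307.8 229.9] [0.6933 0.0633 0.117 ]
neck top 0.84 [432.5 203.3] [ 0.5538 -0.2544  0.117 ]
lamp scene 0.71 [259.8 168.5] [ 0.5517 -0.2608  0.    ]
lamp top 0.62 [426.3 210.5] [ 0.5557 -0.2644  0.    ]
tray scene 0.77 [475.  268.8] [0.4623 0.2556 0.    ]
tray scene 0.65 [256.8 173. ] [ 0.5675 -0.2519  0.    ]
cell_a scene 0.83 [309.6 229. ] [ 0.607  -0.0304  0.    ]
cell_a scene 0.62 [350.8 235.5] [0.5615 0.0393 0.    ]
cell_a top 0.54 [305.8 222. ] [0.5623 0.0387 0.    ]
cell_a top 0.52 [330.2 201.5] [ 0.6068 -0.0279  0.    ]
beaker scene 0.84 [273.6 258.8] [ 0.7103 -0.0171  0.    ]
beaker top 0.74 [317.6 161.8] [ 0.7129 -0.0083  0.    ]
cap scene 0.68 [254.6 138. ] [ 0.553  -0.2666  0.081 ]
cap top 0.8 [431.3 203.7] [ 0.5588 -0.2602  0.081 ]
cap top 0.48 [221.8 272.2] [0.4582 0.2399 0.081 ]
{'time_s': 0.8, 'joint_pos': array([ 6.64915385e+01,  2.82820092e+01,  7.70915033e+01,  1.24221853e-03,
        7.46264077e+01, -5.47159630e+00]), 'qvel': array([ 0.00983262, -0.0002855 ,  0.02114223, -0.00777095,  0.11851537,
        0.00988545]), 'joint_efforts': array([-4.89812752e-03, -8.78596330e+01, -3.82243824e+01,  7.04009528e-02,
        4.34894487e-02,  8.68968982e-05]), 'ee_pos': array([0.19351004, 0.59429812, 0.21390596]), 'orientation': array([[-9.50855712e-01,  3.09634324e-01, -1.86140415e-05],
       [ 3.09634324e-01,  9.50855712e-01,  9.61660926e-06],
       [ 2.06769000e-05,  3.38046169e-06, -1.00000000e+00]]), 'contact_force': array([-0.33801327,  0.19747976, -0.63997468]), 'moment': array([ 0.04418706, -0.03397318, -0.00210848]), 'grip_force': 0.0, 'gripper_width': 0.09131481002933131}
```

View pics/scene0.png

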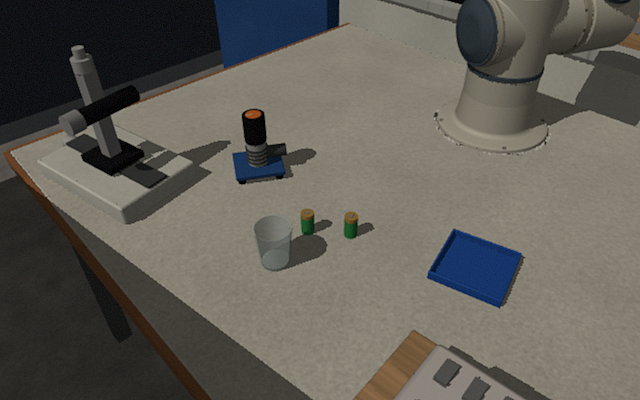

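View pics/top0.png

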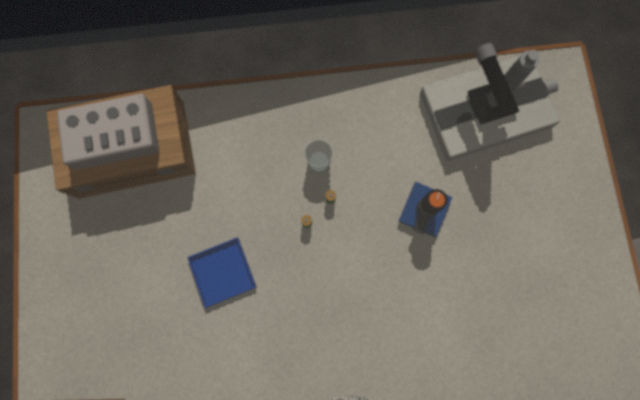

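```bash
python3 - <<'E'
from h import *
F={n:optics.grab_frame(n) for n in("scene","top")}
for n in F:
    T=F[n]["camera_from_world"];print(n,(-T[:3,:3].T@T[:3,3]).round(3))
    for t in ("tray","cap_top"):
        for r in nets.silhouettes(n,t)[:2]:
            print(t,n,r["confidence"],np.round(r["centre"],1),atz(F[n],r["centre"],.009 if t=="tray" else .145).round(4),r["region"].sum())
print(tri([ray(F["scene"],(253.1,115.3)),ray(F["top"],(435.7,197.3))]))
# orange disc centroid
for n in F:
    g=cv2.cvtColor(F[n]["img"],cv2.COLOR_RGB2HSV);m=cv2.inRange(g,(5,120,120),(22,255,255))
    k,_,s,c=cv2.connectedComponentsWithStats(m)
    for i in range(1,k):
        if s[i,4]>30: print(n,s[i],c[i],atz(F[n],c[i],.145))
E
```

```text
scene [1.088 0.516 0.68 ]
tray scene 0.94 [481.1 267.9] [0.4609 0.2653 0.009 ] 4550
cap_top scene 0.81 [253.8 126.3] [ 0.5842 -0.2191  0.145 ] 752
top [0.382 0.014 1.228]
tray top 0.7 [219.8 269.1] [0.471  0.2583 0.009 ] 2979
cap_top top 0.97 [430.2 199.8] [ 0.5579 -0.2439  0.145 ] 484
[ 0.5604142  -0.25516767  0.14656491]
scene [246 110  15   8  88] [252.93181818 113.84090909] [ 0.5546335  -0.26056269  0.145     ]
scene [301 209  13   8  38] [307.39473684 212.76315789] [0.6859711  0.05533353 0.145     ]
scene [345 213  13   7  38] [351.10526316 216.65789474] [0.64182895 0.11119194 0.145     ]
scene [411 333  23  16  65] [422.04615385 340.32307692] [0.74557621 0.33294912 0.145     ]
scene [405 339  14  11  39] [411.25641026 344.15384615] [0.75964628 0.32719361 0.145     ]
scene [373 360  35  36 605] [390.45454545 377.50247934] [0.8128919  0.33893993 0.145     ]
scene [358 384  28  16 236] [370.27542373 393.36440678] [0.84468013 0.33603186 0.145     ]
top [326 191   9   9  38] [329.81578947 195.39473684] [ 0.59395438 -0.02376556  0.145     ]
top [429 192  16  15 168] [436.51190476 199.28571429] [ 0.55737858 -0.25798031  0.145     ]
top [303 216   8   9  36] [306.38888889 220.72222222] [0.54363392 0.03419069 0.145     ]
```

The cap's orange top is at (253,114) in scene and (436,199) in top, which puts it at about (0.557, -0.258). The tray is at (475,268) in scene and (221,272) in top, about (0.465, 0.258). The microscope is well clear of the cap. I'm moving over the cap now.

Emit:
jog_arm([
  [0.42,-1,0,0,0,-0.0064,91],
  [0.42,-1,0,0,0,-0.0064,91],
  [0.42,-1,0,0,0,-0.0064,91],
  [0.42,-1,0,0,0,-0.0064,91],
  [0.42,-1,0,0,0,-0.0064,91],
  [0.42,-1,0,0,0,-0.0064,91],
  [0.42,-1,0,0,0,-0.0064,91],
  [0.42,-1,0,0,0,-0.0064,91],
  [0.42,-1,0,0,0,-0.0064,91],
  [0.42,-1,0,0,0,-0.0064,91],
  [0.42,-1,0,0,0,-0.0064,91],
  [0.42,-1,0,0,0,-0.0064,91],
  [0.42,-1,0,0,0,-0.0064,91],
  [0.42,-1,0,0,0,-0.0064,91],
  [0.42,-1,0,0,0,-0.0064,91],
  [0.42,-1,0,0,0,-0.0064,91],
  [0.42,-1,0,0,0,-0.0064,91],
  [0.42,-1,0,0,0,-0.0064,91],
  [0.42,-1,0,0,0,-0.0064,91],
  [0.42,-1,0,0,0,-0.0064,91],
])

```text
time_s: 2.77
ee_pos: [0.3619, 0.1933, 0.2141]
orientation: [[-0.435, 0.901, 0.0], [0.901, 0.435, 0.0], [-0.0, 0.0, -1.0]]
contact_force: [0.7, 0.9, 0.1]
gripper_width: 0.091
grip_force: 0.0
```

Emit:
jog_arm([
  [0.42,-1,0,0,0,-0.0064,91],
  [0.42,-1,0,0,0,-0.0064,91],
  [0.42,-1,0,0,0,-0.0064,91],
  [0.42,-1,0,0,0,-0.0064,91],
  [0.42,-1,0,0,0,-0.0064,91],
  [0.42,-1,0,0,0,-0.0064,91],
  [0.42,-1,0,0,0,-0.0064,91],
  [0.42,-1,0,0,0,-0.0064,91],
  [0.42,-1,0,0,0,-0.0064,91],
  [0.42,-1,0,0,0,-0.0064,91],
  [0.42,-1,0,0,0,-0.0064,91],
  [0.42,-1,0,0,0,-0.0064,91],
  [0.42,-1,0,0,0,-0.0064,91],
  [0.42,-1,0,0,0,-0.0064,91],
  [0.42,-1,0,0,0,-0.0064,91],
  [0.42,-1,0,0,0,-0.0064,91],
  [0.42,-1,0,0,0,-0.0064,91],
  [0.42,-1,0,0,0,-0.0064,91],
  [0.42,-1,0,0,0,-0.0064,91],
  [0.42,-1,0,0,0,-0.0064,91],
])

```text
time_s: 4.43
ee_pos: [0.5298, -0.2068, 0.2139]
orientation: [[0.347, 0.938, 0.0], [0.938, -0.347, -0.0], [0.0, 0.0, -1.0]]
contact_force: [0.4, -0.0, 0.3]
gripper_width: 0.0912
grip_force: 0.0
```

Emit:
jog_arm([
  [0.45,-0.85,0,0,0,-0.004,91],
  [0.45,-0.85,0,0,0,-0.004,91],
  [0.45,-0.85,0,0,0,-0.004,91],
  [0,0,-0.5,0,0,0,91],
  [0,0,-0.5,0,0,0,91],
  [0,0,-0.5,0,0,0,91],
  [0,0,-0.5,0,0,0,91],
  [0,0,0,0,0,0,91],
])

```text
time_s: 5.1
ee_pos: [0.5551, -0.2553, 0.1714]
orientation: [[0.414, 0.91, -0.003], [0.91, -0.414, 0.002], [0.0, -0.004, -1.0]]
contact_force: [-0.8, 0.5, -0.4]
gripper_width: 0.091
grip_force: 0.0
```

```bash
python3 - <<'E'
from h import *
F={n:optics.grab_frame(n) for n in("scene","top")}
im=cv2.resize(F["scene"]["img"][60:200,170:340,::-1],None,fx=4,fy=4);cv2.imwrite("pics/s1.png",im)
o=bot.get_obs();print(o["ee_pos"],o["joint_pos"],o["contact_force"])
E
```

```text
[ 0.5561414  -0.25606084  0.17349517] [-3.03088222e+01  2.95678049e+01  8.17400174e+01  1.28503443e-04
  6.87608996e+01 -5.83035068e+00] [0.89653714 0.17151473 0.23828666]
```

View pics/s1.png

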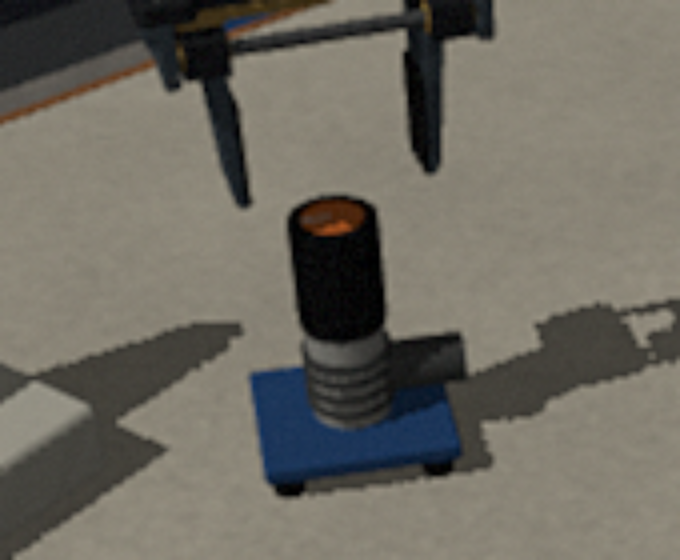

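The cap, at crop pixel (335,215), sits between the two fingertips at (245,205) and (430,170). Next I descend and close lightly to feel for the axis.

Emit:
jog_arm([
  [0,0,-0.55,0,0,0,91],
  [0,0,-0.55,0,0,0,91],
  [0,0,-0.55,0,0,0,91],
  [0,0,-0.55,0,0,0,85],
  [0,0,-0.55,0,0,0,75],
  [0,0,-0.5,0,0,0,65],
  [0,0,0,0,0,0,56],
  [0,0,0,0,0,0,52],
  [0,0,0,0,0,0,50],
  [0,0,0,0,0,0,48],
  [0,0,0,0,0,0,46],
  [0,0,0,0,0,0,45],
  [0,0,0,0,0,0,45],
  [0,0,0,0,0,0,45],
], grip_force=5)

```text
time_s: 6.37
ee_pos: [0.5569, -0.2569, 0.1094]
orientation: [[0.415, 0.91, 0.001], [0.91, -0.415, -0.001], [-0.0, 0.001, -1.0]]
contact_force: [1.2, -0.9, 3.3]
gripper_width: 0.0478
grip_force: 5.0
```

Emit:
jog_arm([
  [0,0,0,0,0,0,62],
  [0,0,0,0,0,0,62],
  [0,0,0,0,0,-0.0192,62],
  [0,0,0,0,0,-0.0192,62],
  [0,0,0,0,0,-0.0192,62],
  [0,0,0,0,0,-0.0192,62],
  [0,0,0,0,0,-0.0192,62],
  [0,0,0,0,0,-0.0192,62],
  [0,0,0,0,0,-0.0192,62],
  [0,0,0,0,0,-0.0192,62],
  [0,0,0,0,0,-0.0192,62],
  [0,0,0,0,0,-0.0192,62],
  [0,0,0,0,0,-0.0192,56],
  [0,0,0,0,0,-0.0192,52],
  [0,0,0,0,0,-0.0192,50],
  [0,0,0,0,0,0,48],
  [0,0,0,0,0,0,46],
  [0,0,0,0,0,0,45],
  [0,0,0,0,0,0,45],
  [0,0,0,0,0,0,45],
])

```text
time_s: 8.03
ee_pos: [0.5563, -0.257, 0.1089]
orientation: [[0.911, -0.411, -0.0], [-0.411, -0.911, -0.0], [-0.0, 0.001, -1.0]]
contact_force: [-1.5, -5.2, 0.8]
gripper_width: 0.0474
grip_force: 5.0
```

```bash
python3 - <<'E'
from h import *
for i in range(3):
    optics.grab_frame("top");o=bot.get_obs();print(o["ee_pos"].round(5),o["joint_pos"].round(2)[[0,5]],o["contact_force"].round(2),o["moment"].round(3),o["gripper_width"],o["grip_force"],o["orientation"][:,1].round(3))
E
```

```text
[ 0.55632 -0.25707  0.10889] [-30.36  83.95] [-2.32 -6.23  0.06] [-0.925  0.489  0.044] 0.048014008912375554 4.999745674431324 [-0.411 -0.911  0.001]
[ 0.55635 -0.25706  0.1089 ] [-30.36  83.95] [-1.96 -5.22  0.82] [-0.904  0.494  0.087] 0.04773968031654639 4.999814853072166 [-0.411 -0.911  0.001]
[ 0.55633 -0.25705  0.10888] [-30.36  83.95] [-0.84 -4.21  1.69] [-0.905  0.473  0.018] 0.047708023193812156 4.999901242554188 [-0.411 -0.911  0.   ]
```

Emit:
jog_arm([
  [-0.01,-0.023,0,0,0,0,45],
  [-0.01,-0.023,0,0,0,0,45],
  [0,0,0,0,0,0,45],
  [0,0,0,0,0,0,45],
])

```text
time_s: 8.52
ee_pos: [0.5562, -0.2573, 0.1089]
orientation: [[0.911, -0.412, 0.0], [-0.412, -0.911, 0.0], [-0.0, -0.0, -1.0]]
contact_force: [1.9, 1.9, 0.7]
gripper_width: 0.048
grip_force: 5.0
```

Emit:
jog_arm([
  [-0.01,-0.023,0,0,0,0,45],
  [-0.01,-0.023,0,0,0,0,45],
  [0,0,0,0,0,0,45],
  [0,0,0,0,0,0,45],
])

```text
time_s: 8.85
ee_pos: [0.5559, -0.2582, 0.109]
orientation: [[0.911, -0.412, 0.0], [-0.412, -0.911, 0.0], [0.0, -0.001, -1.0]]
contact_force: [1.3, 4.3, 3.8]
gripper_width: 0.0481
grip_force: 5.0
```

Emit:
jog_arm([
  [0.02,0.03,0,0,0,0,45],
  [0.01,0.008,0,0,0,0,45],
  [0,0,0,0,0,0.0167,45],
  [0,0,0,0,0,0.0167,45],
  [0,0,0,0,0,0.0167,45],
  [0,0,0,0,0,0.0167,45],
  [0,0,0,0,0,0.0167,45],
  [0,0,0,0,0,0,45],
  [0,0,0,0,0,0,45],
], grip_force=7)

```text
time_s: 9.6
ee_pos: [0.5566, -0.2582, 0.1093]
orientation: [[0.995, 0.1, 0.001], [0.1, -0.995, -0.001], [0.001, 0.001, -1.0]]
contact_force: [0.5, 0.5, 7.5]
gripper_width: 0.048
grip_force: 7.0
```

```bash
cat > st.py <<'E'
from h import *
P=[]
for i in range(4):
    f=optics.grab_frame("scene");o=bot.get_obs();P.append(np.r_[o["ee_pos"]*1e3,o["contact_force"],o["moment"]*10,o["joint_pos"][[0,5]],o["gripper_width"]*1e3,o["grip_force"]])
print("pos_mm F M*10 j1 j6 w g",np.mean(P,0).round(2),"t",o["time_s"],"yaw",np.degrees(np.arctan2(o["orientation"][1,1],o["orientation"][0,1])).round(1))
E
python3 st.py
```

```text
pos_mm F M*10 j1 j6 w g [ 5.5662e+02 -2.5817e+02  1.0934e+02  1.1000e-01  7.9000e-01  7.2600e+00
 -1.2000e-01  2.1800e+00  3.1000e-01 -3.0450e+01  5.3860e+01  4.7890e+01
  7.0000e+00] t 9.8 yaw -84.3
```

Emit:
jog_arm([
  [0,0,0.025,0,0,0,45],
  [0,0,0,0,0,0,45],
  [0,0,0,0,0,0,45],
])

```text
time_s: 10.05
ee_pos: [0.5566, -0.2582, 0.1098]
orientation: [[0.995, 0.099, 0.001], [0.099, -0.995, -0.001], [0.001, 0.001, -1.0]]
contact_force: [-0.6, -0.1, 6.6]
gripper_width: 0.0478
grip_force: 7.0
```

```bash
python3 st.py
```

```text
pos_mm F M*10 j1 j6 w g [ 5.5661e+02 -2.5816e+02  1.0983e+02 -2.1000e-01  2.6000e-01  7.8500e+00
 -7.0000e-02  1.8800e+00  2.5000e-01 -3.0450e+01  5.3870e+01  4.7810e+01
  7.0000e+00] t 10.25 yaw -84.3
```

Emit:
jog_arm([
  [0,0,0.02,0,0,0,45],
  [0,0,0,0,0,0,45],
  [0,0,0,0,0,0,45],
])

```text
time_s: 10.5
ee_pos: [0.5566, -0.2582, 0.1102]
orientation: [[0.995, 0.099, 0.001], [0.099, -0.995, -0.001], [0.001, 0.001, -1.0]]
contact_force: [0.0, -0.3, 7.2]
gripper_width: 0.0479
grip_force: 7.0
```

Emit:
jog_arm([
  [0,0,0.02,0,0,0,45],
  [0,0,0,0,0,0,45],
  [0,0,0,0,0,0,45],
])

```text
time_s: 10.75
ee_pos: [0.5566, -0.2582, 0.1106]
orientation: [[0.995, 0.099, 0.001], [0.099, -0.995, -0.001], [0.001, 0.001, -1.0]]
contact_force: [-0.8, 0.3, 7.2]
gripper_width: 0.0476
grip_force: 7.0
```

Emit:
jog_arm([
  [0,0,0.02,0,0,0,45],
  [0,0,0,0,0,0,45],
  [0,0,0,0,0,0,45],
])

```text
time_s: 11.0
ee_pos: [0.5566, -0.2581, 0.1108]
orientation: [[0.995, 0.099, 0.001], [0.099, -0.995, -0.001], [0.001, 0.001, -1.0]]
contact_force: [0.7, -1.0, 5.5]
gripper_width: 0.0475
grip_force: 7.0
```

Emit:
jog_arm([
  [0,0,0.02,0,0,0,45],
  [0,0,0,0,0,0,45],
  [0,0,0,0,0,0,45],
])

```text
time_s: 11.25
ee_pos: [0.5566, -0.2581, 0.111]
orientation: [[0.995, 0.099, 0.0], [0.099, -0.995, -0.001], [0.0, 0.001, -1.0]]
contact_force: [1.7, -2.8, 3.1]
gripper_width: 0.0476
grip_force: 7.0
```

Emit:
jog_arm([
  [0,0,0,0,0,0.0167,45],
  [0,0,0.017,0,0,0.0167,45],
  [0,0,0.017,0,0,0.0167,45],
  [0,0,0.017,0,0,0.0167,45],
  [0,0,0.017,0,0,0.0167,45],
  [0,0,0.017,0,0,0.0167,45],
  [0,0,0.017,0,0,0.0167,45],
  [0,0,0.017,0,0,0.0167,45],
  [0,0,0.017,0,0,0.0167,45],
  [0,0,0.017,0,0,0.0167,45],
  [0,0,0,0,0,0,45],
  [0,0,0,0,0,0,45],
])

```text
time_s: 12.25
ee_pos: [0.5562, -0.2577, 0.1142]
orientation: [[0.409, 0.913, -0.0], [0.913, -0.409, 0.0], [0.0, -0.0, -1.0]]
contact_force: [0.3, -0.2, 7.1]
gripper_width: 0.0478
grip_force: 7.0
```

```bash
python3 st.py
```

```text
pos_mm F M*10 j1 j6 w g [ 5.5623e+02 -2.5772e+02  1.1424e+02 -5.0000e-01 -4.9000e-01  6.7300e+00
 -1.1100e+00  9.0000e-01  6.6000e-01 -3.0440e+01 -6.2500e+00  4.7890e+01
  7.0000e+00] t 12.45 yaw -24.2
```

Emit:
jog_arm([
  [0,0,0.025,0,0,0,45],
  [0,0,0,0,0,0,45],
  [0,0,0,0,0,0,45],
])

```text
time_s: 12.7
ee_pos: [0.5562, -0.2577, 0.1147]
orientation: [[0.41, 0.912, -0.0], [0.912, -0.41, 0.0], [0.0, -0.0, -1.0]]
contact_force: [0.5, -0.0, 6.0]
gripper_width: 0.0479
grip_force: 7.0
```

Emit:
jog_arm([
  [0,0,0.02,0,0,0,45],
  [0,0,0,0,0,0,45],
  [0,0,0,0,0,0,45],
])

```text
time_s: 12.95
ee_pos: [0.5562, -0.2577, 0.1149]
orientation: [[0.41, 0.912, -0.0], [0.912, -0.41, 0.0], [0.0, -0.0, -1.0]]
contact_force: [1.1, -0.5, 4.5]
gripper_width: 0.0479
grip_force: 7.0
```

Emit:
jog_arm([
  [0,0,0,0,0,0.0167,45],
  [0,0,0.019,0,0,0.0167,45],
  [0,0,0.019,0,0,0.0167,45],
  [0,0,0.019,0,0,0.0167,45],
  [0,0,0.019,0,0,0.0167,45],
  [0,0,0.019,0,0,0.0167,45],
  [0,0,0.019,0,0,0.0167,45],
  [0,0,0.019,0,0,0.0167,45],
  [0,0,0.019,0,0,0.0167,45],
  [0,0,0.019,0,0,0.0167,45],
  [0,0,0,0,0,0,45],
  [0,0,0,0,0,0,45],
])

```text
time_s: 13.95
ee_pos: [0.5562, -0.2577, 0.1185]
orientation: [[-0.587, 0.809, -0.0], [0.809, 0.587, 0.0], [0.0, -0.0, -1.0]]
contact_force: [-0.8, 1.0, 5.2]
gripper_width: 0.0477
grip_force: 7.0
```

```bash
python3 st.py
```

```text
pos_mm F M*10 j1 j6 w g [ 5.5624e+02 -2.5773e+02  1.1848e+02 -9.0000e-02 -4.0000e-01  5.4700e+00
 -6.8000e-01  4.3000e-01  8.0000e-02 -3.0440e+01 -6.6370e+01  4.7960e+01
  7.0000e+00] t 14.15 yaw 35.9
```

Emit:
jog_arm([
  [0,0,0.016,0,0,0.0167,45],
  [0,0,0.019,0,0,0.0167,45],
  [0,0,0.019,0,0,0.0167,45],
  [0,0,0.019,0,0,0.0167,45],
  [0,0,0.019,0,0,0.0167,45],
  [0,0,0.019,0,0,0.0167,45],
  [0,0,0.019,0,0,0.0167,45],
  [0,0,0.019,0,0,0.0167,45],
  [0,0,0,0,0,0,45],
  [0,0,0,0,0,0,45],
])

```text
time_s: 14.98
ee_pos: [0.5562, -0.2577, 0.1214]
orientation: [[-0.995, 0.103, -0.0], [0.103, 0.995, 0.0], [0.0, 0.0, -1.0]]
contact_force: [0.1, -0.1, 5.3]
gripper_width: 0.0478
grip_force: 7.0
```

```bash
python3 st.py
```

```text
pos_mm F M*10 j1 j6 w g [ 5.5622e+02 -2.5774e+02  1.2143e+02 -4.9000e-01 -3.2000e-01  4.4400e+00
 -4.6000e-01  2.9000e-01  2.4000e-01 -3.0440e+01 -1.1447e+02  4.8030e+01
  7.0000e+00] t 15.1833 yaw 84.0
```

Emit:
jog_arm([
  [0,0,0,0,0,0,50],
  [0,0,0,0,0,0,56],
  [0,0,0,0,0,0,62],
  [0,0,0,0,0,-0.0194,62],
  [0,0,0,0,0,-0.0194,62],
  [0,0,0,0,0,-0.0194,62],
  [0,0,0,0,0,-0.0194,62],
  [0,0,0,0,0,-0.0194,62],
  [0,0,0,0,0,-0.0194,62],
  [0,0,0,0,0,-0.0194,62],
  [0,0,0,0,0,-0.0194,62],
  [0,0,0,0,0,-0.0194,62],
  [0,0,0,0,0,-0.0194,62],
  [0,0,0,0,0,-0.0194,62],
  [0,0,0,0,0,-0.0194,62],
  [0,0,0,0,0,-0.0194,62],
  [0,0,0,0,0,-0.0194,62],
  [0,0,0,0,0,-0.0194,62],
])

```text
time_s: 16.68
ee_pos: [0.5561, -0.2577, 0.1211]
orientation: [[0.36, 0.933, -0.001], [0.933, -0.36, 0.0], [0.0, -0.001, -1.0]]
contact_force: [0.9, 0.1, 0.2]
gripper_width: 0.062
grip_force: 0.0
```

Emit:
jog_arm([
  [0,0,0,0,0,-0.0194,62],
  [0,0,0,0,0,-0.0194,62],
  [0,0,0,0,0,-0.0194,62],
  [0,0,0,0,0,-0.0194,62],
  [0,0,0,0,0,-0.0194,62],
  [0,0,0,0,0,-0.0194,62],
  [0,0,0,0,0,-0.0194,62],
  [0,0,0,0,0,-0.0194,62],
  [0,0,0,0,0,-0.0194,62],
  [0,0,0,0,0,-0.0194,62],
  [0,0,0,0,0,-0.0194,62],
  [0,0,0,0,0,-0.0194,62],
  [0,0,0,0,0,-0.0194,62],
  [0,0,0,0,0,-0.0194,62],
  [0,0,0,0,0,-0.0194,62],
  [0,0,0,0,0,-0.0194,62],
  [0,0,0,0,0,0,62],
])

```text
time_s: 18.1
ee_pos: [0.5561, -0.2577, 0.1212]
orientation: [[0.733, -0.68, -0.001], [-0.68, -0.733, 0.0], [-0.001, 0.0, -1.0]]
contact_force: [0.8, -0.4, -0.3]
gripper_width: 0.0622
grip_force: 0.0
```

Emit:
jog_arm([
  [0,0,0,0,0,0,56],
  [0,0,0,0,0,0,52],
  [0,0,0,0,0,0,50],
  [0,0,0,0,0,0,48],
  [0,0,0,0,0,0,46],
  [0,0,0,0,0,0,45],
  [0,0,0,0,0,0,45],
  [0,0,0,0,0,0,45],
], grip_force=7)

```text
time_s: 18.77
ee_pos: [0.5563, -0.2578, 0.1214]
orientation: [[0.738, -0.675, -0.0], [-0.675, -0.738, -0.0], [-0.0, 0.0, -1.0]]
contact_force: [-1.2, -0.8, 0.8]
gripper_width: 0.0479
grip_force: 7.0
```

```bash
python3 - <<'E'
exec(open("st.py").read())
cv2.imwrite("pics/s2.png",cv2.resize(f["img"][60:200,170:340,::-1],None,fx=4,fy=4))
E
```

```text
pos_mm F M*10 j1 j6 w g [ 5.5624e+02 -2.5782e+02  1.2136e+02 -1.5900e+00 -7.7000e-01  4.8000e-01
 -1.4500e+00  3.7400e+00  5.0000e-01 -3.0440e+01  1.0203e+02  4.7660e+01
  7.0000e+00] t 18.9667 yaw -132.5
```

View pics/s2.png

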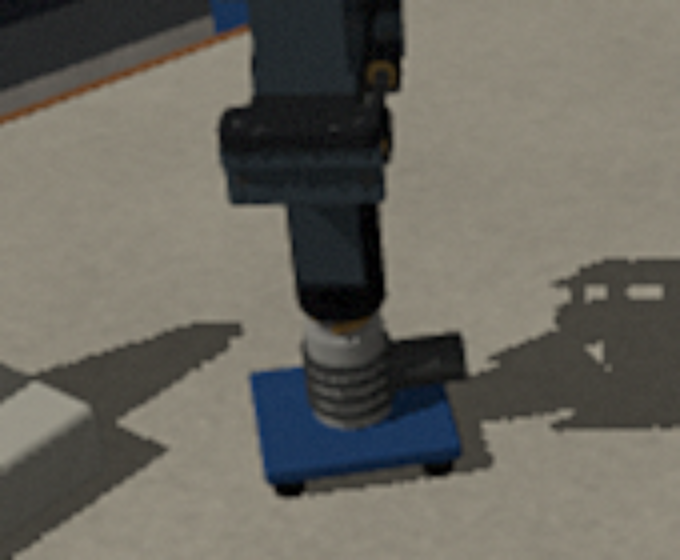

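Emit:
jog_arm([
  [0,0,0,0,0,0.0167,45],
  [0,0,0.01,0,0,0.0167,45],
  [0,0,0.0195,0,0,0.0167,45],
  [0,0,0.0195,0,0,0.0167,45],
  [0,0,0.0195,0,0,0.0167,45],
  [0,0,0.0195,0,0,0.0167,45],
  [0,0,0.0195,0,0,0.0167,45],
  [0,0,0.0195,0,0,0.0167,45],
  [0,0,0.0195,0,0,0.0167,45],
  [0,0,0.0195,0,0,0.0167,45],
  [0,0,0.0195,0,0,0.0167,45],
  [0,0,0.0195,0,0,0.0167,45],
  [0,0,0.0195,0,0,0.0167,45],
  [0,0,0.0195,0,0,0.0167,45],
  [0,0,0.0195,0,0,0.0167,45],
  [0,0,0,0,0,0,45],
  [0,0,0,0,0,0,45],
])

```text
time_s: 20.38
ee_pos: [0.5567, -0.2579, 0.1269]
orientation: [[0.675, 0.737, 0.001], [0.737, -0.675, -0.0], [0.0, 0.001, -1.0]]
contact_force: [-0.2, 0.1, 4.0]
gripper_width: 0.0478
grip_force: 7.0
```

```bash
python3 st.py
```

```text
pos_mm F M*10 j1 j6 w g [ 5.5665e+02 -2.5787e+02  1.2684e+02  1.4800e+00  1.7000e-01  3.9200e+00
 -5.6000e-01 -1.5200e+00 -6.0000e-02 -3.0440e+01  1.2040e+01  4.7630e+01
  7.0000e+00] t 20.5833 yaw -42.4
```

Emit:
jog_arm([
  [0,0,0.015,0,0,0.0167,45],
  [0,0,0.0195,0,0,0.0167,45],
  [0,0,0.0195,0,0,0.0167,45],
  [0,0,0.0195,0,0,0.0167,45],
  [0,0,0.0195,0,0,0.0167,45],
  [0,0,0.0195,0,0,0.0167,45],
  [0,0,0.0195,0,0,0.0167,45],
  [0,0,0.0195,0,0,0.0167,45],
  [0,0,0.0195,0,0,0.0167,45],
  [0,0,0.0195,0,0,0.0167,45],
  [0,0,0.0195,0,0,0.0167,45],
  [0,0,0,0,0,0,45],
  [0,0,0,0,0,0,45],
], grip_force=9)

```text
time_s: 21.67
ee_pos: [0.5562, -0.2578, 0.1308]
orientation: [[-0.4, 0.916, -0.0], [0.916, 0.4, 0.0], [0.0, -0.0, -1.0]]
contact_force: [0.1, 0.3, 3.8]
gripper_width: 0.0478
grip_force: 9.0
```

```bash
python3 st.py
```

```text
pos_mm F M*10 j1 j6 w g [ 5.5618e+02 -2.5774e+02  1.3076e+02 -4.1000e-01 -1.6000e-01  3.1400e+00
 -7.0000e-01  1.1000e+00  4.0000e-02 -3.0440e+01 -5.4060e+01  4.7750e+01
  9.0000e+00] t 21.8667 yaw 23.7
```

Emit:
jog_arm([
  [0,0,0.018,0,0,0.0167,45],
  [0,0,0.0195,0,0,0.0167,45],
  [0,0,0.0195,0,0,0.0167,45],
  [0,0,0.0195,0,0,0.0167,45],
  [0,0,0.0195,0,0,0.0167,45],
  [0,0,0.0195,0,0,0.0167,45],
  [0,0,0.0195,0,0,0.0167,45],
  [0,0,0.0195,0,0,0.0167,45],
  [0,0,0.0195,0,0,0.0167,45],
  [0,0,0.0195,0,0,0.0167,45],
  [0,0,0,0,0,0,45],
  [0,0,0,0,0,0,45],
], grip_force=12)

```text
time_s: 22.87
ee_pos: [0.5563, -0.2578, 0.1347]
orientation: [[-0.994, 0.11, 0.0], [0.11, 0.994, 0.0], [-0.0, 0.0, -1.0]]
contact_force: [-0.1, 0.8, 2.3]
gripper_width: 0.0477
grip_force: 12.0
```

```bash
python3 st.py
```

```text
pos_mm F M*10 j1 j6 w g [ 5.5631e+02 -2.5778e+02  1.3466e+02  2.3000e-01  3.8000e-01  2.6800e+00
 -8.0000e-02 -2.9000e-01  7.0000e-02 -3.0440e+01 -1.1418e+02  4.7710e+01
  1.2000e+01] t 23.0667 yaw 83.8
```

Emit:
jog_arm([
  [0,0,0.02,0,0,0,45],
  [0,0,0.02,0,0,0,45],
  [0,0,0.02,0,0,0,45],
  [0,0,0,0,0,0,45],
])

```text
time_s: 23.4
ee_pos: [0.5563, -0.2578, 0.136]
orientation: [[-0.994, 0.106, -0.0], [0.106, 0.994, -0.0], [0.0, -0.0, -1.0]]
contact_force: [0.5, -0.1, 2.5]
gripper_width: 0.0477
grip_force: 12.0
```

Emit:
jog_arm([
  [0,0,0.04,0,0,0,45],
  [0,0,0.04,0,0,0,45],
  [0,0,0,0,0,0,45],
])

```text
time_s: 23.65
ee_pos: [0.5563, -0.2578, 0.1377]
orientation: [[-0.994, 0.105, 0.0], [0.105, 0.994, -0.0], [-0.0, -0.0, -1.0]]
contact_force: [-0.3, -0.5, 1.6]
gripper_width: 0.0475
grip_force: 12.0
```

Emit:
jog_arm([
  [0,0,0.1,0,0,0,45],
  [0,0,0.2,0,0,0,45],
  [0,0,0.3,0,0,0,45],
  [0,0,0.4,0,0,0,45],
  [0,0,0.4,0,0,0,45],
  [0,0,0.4,0,0,0,45],
  [0,0,0.4,0,0,0,45],
  [0,0,0.4,0,0,0,45],
  [0,0,0.4,0,0,0,45],
  [0,0,0.4,0,0,0,45],
  [0,0,0.4,0,0,0,45],
  [0,0,0.3,0,0,0,45],
  [0,0,0.2,0,0,0,45],
  [0,0,0,0,0,0,45],
  [0,0,0,0,0,0,45],
], grip_force=20)

```text
time_s: 24.9
ee_pos: [0.5563, -0.2578, 0.2235]
orientation: [[-0.994, 0.105, -0.0], [0.105, 0.994, -0.0], [0.0, -0.0, -1.0]]
contact_force: [0.9, -0.3, -0.4]
gripper_width: 0.0477
grip_force: 20.0
```

```bash
python3 - <<'E'
exec(open("st.py").read())
cv2.imwrite("pics/s3.png",cv2.resize(f["img"][20:200,150:360,::-1],None,fx=3,fy=3))
T=optics.grab_frame("top")
for n,F in(("scene",f),("top",T)):
    g=cv2.cvtColor(F["img"],cv2.COLOR_RGB2HSV);m=cv2.inRange(g,(105,150,50),(125,255,255))
    k,l,s,c=cv2.connectedComponentsWithStats(m)
    for i in range(1,k):
        if s[i,4]>1500:
            P=cv2.findContours((l==i).astype(np.uint8),0,2)[0][0]
            r=cv2.boxPoints(cv2.minAreaRect(P)); 
            q=cv2.approxPolyDP(cv2.convexHull(P),8,True)[:,0]
            print(n,s[i],c[i].round(1),[atz(F,p,.018)[:2].round(3).tolist() for p in q])
E
```

```text
pos_mm F M*10 j1 j6 w g [ 5.5611e+02 -2.5768e+02  2.2308e+02  2.0000e-01 -3.0000e-02 -4.7000e-01
  3.5000e-01 -1.5000e-01 -0.0000e+00 -3.0440e+01 -1.1439e+02  4.7470e+01
  2.0000e+01] t 25.1 yaw 84.0
scene [ 256    0   72   45 2251] [294.6  16.4] [[-0.127, -0.74], [0.07, -0.737], [-0.006, -0.974], [-0.136, -1.16], [-0.336, -0.955]]
scene [ 427  229   94   79 4221] [475.7 267.4] [[0.42, 0.177], [0.387, 0.297], [0.523, 0.337], [0.555, 0.216]]
```

View pics/s3.png

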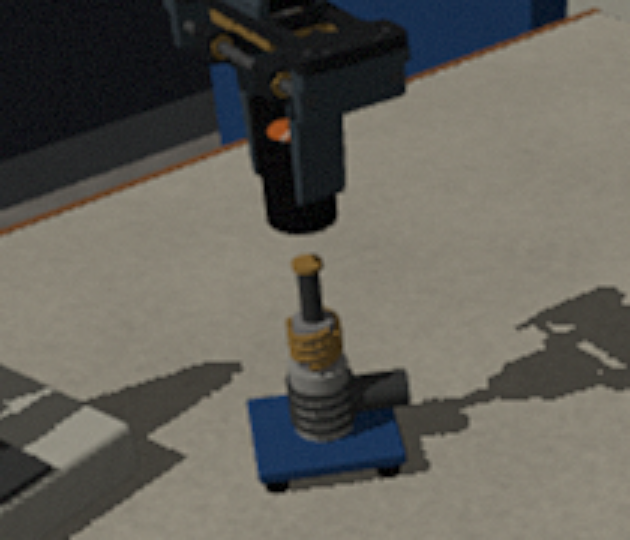

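The cap is in the grip with its underside well above the plunger, whose tip is at crop pixel (307,265). I'm moving it to the tray at about (0.467, 0.257).

Emit:
jog_arm([
  [-0.08,0.5,0,0,0,0,45],
  [-0.165,0.95,0,0,0,0,45],
  [-0.165,0.95,0,0,0,0,45],
  [-0.165,0.95,0,0,0,0,45],
  [-0.165,0.95,0,0,0,0,45],
  [-0.165,0.95,0,0,0,0,45],
  [-0.165,0.95,0,0,0,0,45],
  [-0.165,0.95,0,0,0,0,45],
  [-0.165,0.95,0,0,0,0,45],
  [-0.165,0.95,0,0,0,0,45],
  [-0.165,0.95,0,0,0,0,45],
  [-0.165,0.95,0,0,0,0,45],
  [-0.165,0.95,0,0,0,0,45],
  [-0.165,0.95,0,0,0,0,45],
  [-0.165,0.95,0,0,0,0,45],
  [-0.165,0.95,0,0,0,0,45],
  [-0.165,0.95,0,0,0,0,45],
  [-0.165,0.95,0,0,0,0,45],
  [-0.165,0.95,0,0,0,0,45],
  [-0.165,0.95,0,0,0,0,45],
])

```text
time_s: 26.82
ee_pos: [0.4912, 0.1146, 0.2235]
orientation: [[-0.994, 0.105, -0.0], [0.105, 0.994, 0.0], [0.0, 0.0, -1.0]]
contact_force: [0.6, 0.4, -0.8]
gripper_width: 0.0478
grip_force: 20.0
```

Emit:
jog_arm([
  [-0.165,0.95,0,0,0,0,45],
  [-0.165,0.95,0,0,0,0,45],
  [-0.165,0.95,0,0,0,0,45],
  [-0.165,0.95,0,0,0,0,45],
  [-0.165,0.95,0,0,0,0,45],
  [-0.165,0.95,0,0,0,0,45],
  [-0.165,0.95,0,0,0,0,45],
  [-0.08,0.5,0,0,0,0,45],
  [0,0,-0.5,0,0,0,45],
  [0,0,-1,0,0,0,45],
  [0,0,-1,0,0,0,45],
  [0,0,-1,0,0,0,45],
  [0,0,-1,0,0,0,45],
  [0,0,-1,0,0,0,45],
  [0,0,-1,0,0,0,45],
  [0,0,-0.7,0,0,0,45],
  [0,0,-0.3,0,0,0,45],
  [0,0,0,0,0,0,45],
  [0,0,0,0,0,0,45],
])

```text
time_s: 28.4
ee_pos: [0.4673, 0.2558, 0.0736]
orientation: [[-0.994, 0.106, -0.0], [0.106, 0.994, -0.0], [0.0, -0.0, -1.0]]
contact_force: [0.5, 0.3, 0.3]
gripper_width: 0.0478
grip_force: 20.0
```

```bash
python3 - <<'E'
exec(open("st.py").read())
cv2.imwrite("pics/s4.png",cv2.resize(f["img"][130:330,360:600,::-1],None,fx=3,fy=3))
E
```

```text
pos_mm F M*10 j1 j6 w g [ 4.6777e+02  2.5622e+02  7.4280e+01  4.7000e-01 -1.4000e-01 -6.8000e-01
 -0.0000e+00  1.1000e-01 -2.5000e-01  2.2300e+01 -6.1650e+01  4.7500e+01
  2.0000e+01] t 28.6 yaw 84.0
```

View pics/s4.png

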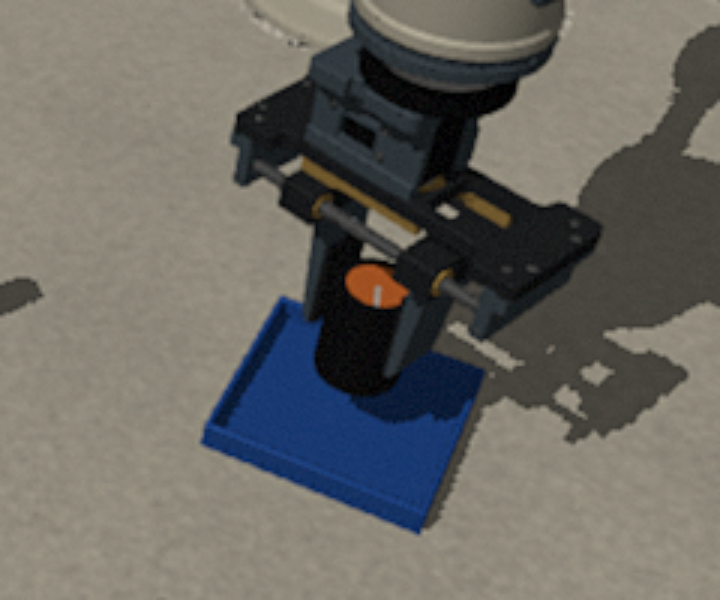

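The cap's base, at crop pixel (357,375), is over the tray and about 42 mm up. I'll lower it and then creep to contact.

Emit:
jog_arm([
  [0,0,-0.4,0,0,0,45],
  [0,0,-0.5,0,0,0,45],
  [0,0,-0.5,0,0,0,45],
  [0,0,-0.3,0,0,0,45],
  [0,0,-0.15,0,0,0,45],
  [0,0,-0.05,0,0,0,45],
  [0,0,-0.03,0,0,0,45],
  [0,0,0,0,0,0,45],
  [0,0,0,0,0,0,45],
], grip_force=10)

```text
time_s: 29.35
ee_pos: [0.4675, 0.2563, 0.0352]
orientation: [[-0.994, 0.105, 0.0], [0.105, 0.994, 0.0], [-0.0, 0.0, -1.0]]
contact_force: [-0.3, 0.5, -0.3]
gripper_width: 0.0478
grip_force: 10.0
```

Emit:
jog_arm([
  [0,0,-0.03,0,0,0,45],
  [0,0,-0.03,0,0,0,45],
  [0,0,-0.03,0,0,0,45],
  [0,0,0,0,0,0,45],
  [0,0,0,0,0,0,45],
])

```text
time_s: 29.77
ee_pos: [0.4673, 0.2562, 0.0331]
orientation: [[-0.994, 0.105, 0.0], [0.105, 0.994, 0.0], [-0.0, 0.0, -1.0]]
contact_force: [-0.3, 0.1, -1.1]
gripper_width: 0.048
grip_force: 10.0
```

Emit:
jog_arm([
  [0,0,-0.02,0,0,0,45],
  [0,0,-0.02,0,0,0,45],
  [0,0,-0.02,0,0,0,45],
  [0,0,0,0,0,0,45],
])

```text
time_s: 30.1
ee_pos: [0.4673, 0.2562, 0.0318]
orientation: [[-0.994, 0.105, -0.0], [0.105, 0.994, -0.0], [0.0, -0.0, -1.0]]
contact_force: [0.1, 0.1, 0.5]
gripper_width: 0.048
grip_force: 10.0
```

Emit:
jog_arm([
  [0,0,-0.01,0,0,0,45],
  [0,0,-0.01,0,0,0,45],
  [0,0,0,0,0,0,45],
  [0,0,0,0,0,0,45],
])

```text
time_s: 30.43
ee_pos: [0.4673, 0.2562, 0.0315]
orientation: [[-0.994, 0.105, 0.0], [0.105, 0.994, -0.0], [-0.0, -0.0, -1.0]]
contact_force: [0.3, -0.6, -1.2]
gripper_width: 0.0478
grip_force: 10.0
```

Emit:
jog_arm([
  [0,0,-0.02,0,0,0,45],
  [0,0,-0.02,0,0,0,45],
  [0,0,0,0,0,0,45],
  [0,0,0,0,0,0,45],
])

```text
time_s: 30.77
ee_pos: [0.4673, 0.2562, 0.0307]
orientation: [[-0.994, 0.105, -0.0], [0.105, 0.994, -0.0], [0.0, -0.0, -1.0]]
contact_force: [0.0, 0.7, -0.4]
gripper_width: 0.0479
grip_force: 10.0
```

```bash
python3 st.py
```

```text
pos_mm F M*10 j1 j6 w g [ 4.6731e+02  2.5620e+02  3.0700e+01  1.0000e-01  2.9000e-01 -1.1800e+00
  4.6000e-01  1.6000e-01 -1.0000e-01  2.2310e+01 -6.1640e+01  4.7680e+01
  1.0000e+01] t 30.9667 yaw 83.9
```

Emit:
jog_arm([
  [0,0,-0.02,0,0,0,45],
  [0,0,-0.02,0,0,0,45],
  [0,0,0,0,0,0,45],
])

```text
time_s: 31.22
ee_pos: [0.4674, 0.2562, 0.0302]
orientation: [[-0.994, 0.105, 0.0], [0.105, 0.994, 0.0], [-0.0, 0.0, -1.0]]
contact_force: [-1.5, -0.3, 5.6]
gripper_width: 0.0478
grip_force: 10.0
```

Emit:
jog_arm([
  [0,0,-0.02,0,0,0,45],
  [0,0,-0.015,0,0,0,45],
  [0,0,0,0,0,0,45],
])

```text
time_s: 31.47
ee_pos: [0.4675, 0.2563, 0.0297]
orientation: [[-0.994, 0.105, 0.001], [0.105, 0.994, 0.0], [-0.001, 0.0, -1.0]]
contact_force: [-2.7, -0.7, 11.4]
gripper_width: 0.0478
grip_force: 10.0
```

Contact is firm (11 N). I'll back off a little, open, and retreat straight up.

Emit:
jog_arm([
  [0,0,0.03,0,0,0,45],
  [0,0,0,0,0,0,48],
  [0,0,0,0,0,0,52],
  [0,0,0,0,0,0,60],
  [0,0,0,0,0,0,70],
  [0,0,0,0,0,0,70],
  [0,0,0.3,0,0,0,70],
  [0,0,0.8,0,0,0,70],
  [0,0,0.8,0,0,0,70],
  [0,0,0.8,0,0,0,70],
  [0,0,0.8,0,0,0,70],
  [0,0,0.8,0,0,0,70],
  [0,0,0.8,0,0,0,70],
  [0,0,0.3,0,0,0,70],
  [0,0,0,0,0,0,70],
  [0,0,0,0,0,0,70],
])

```text
time_s: 32.8
ee_pos: [0.4672, 0.2562, 0.1377]
orientation: [[-0.994, 0.105, 0.0], [0.105, 0.994, 0.0], [-0.0, 0.0, -1.0]]
contact_force: [-0.0, 0.1, -0.5]
gripper_width: 0.0697
grip_force: 0.0
```

```bash
python3 - <<'E'
exec(open("st.py").read())
cv2.imwrite("pics/s5.png",cv2.resize(f["img"][130:330,360:600,::-1],None,fx=3,fy=3))
E
```

```text
pos_mm F M*10 j1 j6 w g [ 4.6686e+02  2.5601e+02  1.3699e+02 -4.6000e-01 -1.4000e-01 -2.0000e-02
 -6.0000e-02  4.0000e-02  2.9000e-01  2.2310e+01 -6.1640e+01  6.9950e+01
  0.0000e+00] t 33.0 yaw 84.0
```

View pics/s5.png

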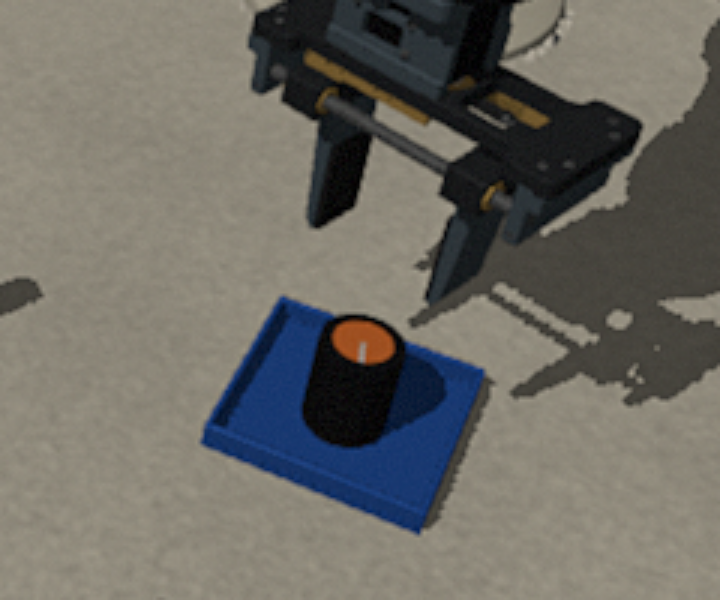

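The cap stands upright near the tray's centre, with its base at crop pixel (345,420). The gripper is clear, so I'm handing the job in.

```bash
python3 -c "
from plant import job;print(job.job_done())"
```

```text
the job is handed in; nothing more can be done
None
```

The cap was unscrewed and held as the thread let go, then set down upright near the centre of the tray and released, and the job was handed in at about 33 s; no verdict was returned.

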